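# Slide the pepper mill home into its bay of the spice rack

## Robot

A 6-joint arm with a two-finger parallel gripper is mounted at the origin on a cart in front of the work surface, level with it; the furniture and walls round the work are solid. World frame = base frame: x ahead of the robot, y to its left, z up, the work surface at z = 0. Lengths are in m, angles in rad, forces in N, time in s.
With the tool pointing down it reaches from about 0.3 to 0.775 m from the base axis. Payload 14.6 kg.
Tool frame: the origin (TCP) lies on the centre line of the jaws, within the pads' length; the fingertips stand 17 mm ahead of it and the grasp point (between the pads) lies 2 mm behind it (r.tips_ahead is the z of the fingertips in the tool frame, in m); z points along the fingers, y is the line along which they close (so a half turn about z gives the same grasp; the last joint's range is limited). The gripper opens to 85 mm and grips with 20 to 120 N. Pads are 22 mm wide; open, the fingers measure 114 mm over their backs; the gripper's body (76 mm by 85 mm) begins 54 mm behind the grasp point. The pads swing forward as they close: fully open they stand 13 mm farther back than shut.
Start: joints at [1.277, 0.3, 1.521, -0, 1.321, -0.067], TCP at [0.124, 0.536, 0.248] pointing down, gripper open.
Joint ranges: [-3.03, 3.03], [-0.79, 2.21], [0.23, 2.52], [-1.04, 4.18], [0, 3.07], [-2.55, 2.55]. Speed limits (rad/s): [2.22, 2.22, 2.57, 3.14, 3.14, 3.14].

## Interface

Orientations are given as [roll, pitch, yaw] about the fixed x, y, z axes, in that order (R = Rz(yaw) Ry(pitch) Rx(roll)).
In Python, from bench import sensors, cams, job, r gives the robot as it stands. The module is installed in compiled form; this text tells all that it offers.
- The arm moves only by the shell command python3 -m creep 'ROWS' [FORCE]. ROWS is JSON, a list that holds one entry, the list of rows, each a list of 7 numbers: the opening, from -1 (shut) to 1 (fully open), so that 0 is half open, then the shift along the tool's x, y, z in mm, then the turn, a rotation vector about the tool's x, y, z in rad. In form: [[[claw, tx, ty, tz, ax, ay, az], ...]]. A call has 1 to 5 rows; each row is the pose to reach, as a shift and turn from the pose commanded when the call began, along the tool's axes at that moment; what a row does not reach only later rows make up. A row lasts 1/10 s, in which the tool goes at most 50 mm and 8.59 degrees, less where a joint would pass 70% of its speed; a pose out of reach is approached as far as the arm can. A call with a gripper value outside its range is refused whole. The fingers move at their own pace and stop on an object; FORCE is the grip in N (left out, the last holds). Time passes only in rows, so rows that repeat a pose let the fingers close. It gives the time, the measured TCP pose, the force, the opening and the grip force at its end, in the units of the state.
- sensors.get_obs(): the state, without advancing time (a new reading comes with each control period).
- cams.snapshot(name): name is "side" or "top" or "wrist"; returns a dict with "frame" (384x512x3 uint8, red, green, blue), "intrinsics" (3x3 intrinsics, pixels), "origin" and "orientation" of the camera in the world. Camera axes: x right, y down, z forward; pixel columns grow to the right and rows downward; lengths in m; the calibration is good to about 2 mm. A picture is of the moment at which its call begins. There is no depth.
- job.finish_job(): hands the job in; it is judged then, once.
The state is a dict: "time": time; "joint_positions": joint angles; "joint_velocities": joint speeds; "joint_efforts": joint torques, N m; "eef_pos": TCP position; "orientation": TCP orientation; "force": force on the tool from outside, world axes, zero at the start; "ft_torque": the same for the moment, N m; "width": finger opening in m; "grip_force": force on a finger pad.
Only numpy, scipy, OpenCV 4.12 (cv2) and the standard library are available. Lean on these libraries where they do the work, as an engineer would, in place of code of your own. Each camera call takes 0.05 s, during which the arm holds its last target. There are 200 camera calls.

## Task

Push the pepper mill across the worktop into the empty bay of the low wooden spice rack, the one with the red disc, until it stands upright, fully home against the rack's back board. Push gently and low on its body so that it slides without tipping, never lift it off the worktop, and leave the spice jars, the yoghurt tub and the small tin undisturbed.

Things in the scene. Friction and masses are not known exactly. Their poses are not given: they have to be found in the camera images.
- pepper_mill: dark brown wooden pepper mill, loose, round, 170 mm tall, 0.13 to 0.25 kg. Foot 58 mm in diameter, narrower waist, head 49 mm in diameter at 123 to 159 mm height, small metal knob on top. Origin: centre of its underside, z along its axis. Home, it touches the back board with its axis at about x = 1 mm of the rack's frame. Pushed above about 40 mm height it may tip.
- rack: pale wood spice rack, fixed, no floor: back board 254 mm long, 8 thick, 42 high; four side walls 8 thick, 30 high, 82 apart make three bays side by side, each 74 wide, 48 deep, open at front and top. Its +x points into the bays, y along the board. Origin on the worktop, 30 mm before the board's inner face, middle of middle bay; bay middles at y = -82, 0, 82, mouths at x = -18 mm.
- home_disc: flat red disc, 54 mm in diameter, flush with the worktop (nothing catches on it), in the middle of the empty bay, at x = 0 of the rack's frame; marks where the mill must stand. Which of the three bays it is in varies. Origin at its centre.
- jar_a: spice jar with brown label and dark cap, 41 mm in diameter, 105 mm tall, loose, in one of the two other bays of the rack; origin at the centre of its underside
- jar_b: spice jar with blue label and dark cap, 41 mm in diameter, 105 mm tall, loose, in one of the two other bays of the rack; origin at the centre of its underside
- tub: yoghurt tub, white with red and blue, 72 mm in diameter, 71 mm tall, loose, on the worktop to the left of the mill; origin at the centre of its underside
- small_tin: low food tin, 86 mm in diameter, 40 mm tall, loose, on the worktop to the right of the mill; origin at the centre of its underside
Not all that is in view belongs to the job. Of the things that look like the pepper_mill, take the one that is nearest to the robot's base at the start.

How it is judged:
At the end, for the whole second after the job is handed in: The mill stands upright (tilt under 0.1 rad) and still on the worktop in the bay with the red disc, its axis within 20 mm of the disc centre and at most about 8 mm short of the back board; jars, tub and small tin are upright within 15 mm of their starts (horizontal distance between pepper_mill and home_disc below 0.02 m and x of pepper_mill in the frame of rack above -0.007 m and angle between pepper_mill's own z axis and vertical below 0.1 rad and height (world z) of pepper_mill below 0.01 m and linear speed of pepper_mill below 0.02 m/s and angle between each of jar_a, jar_b, tub, small_tin's own z axis and vertical below 0.3 rad and distance of each of jar_a, jar_b, tub, small_tin from where it was at the start of the episode below 0.015 m); the robot touches nothing.
It fails at once if the pepper mill is lifted off the worktop (its foot more than 15 mm up) (height (world z) of pepper_mill above 0.015 m).
It fails at once if the pepper mill tips (more than 0.3 rad) (angle between pepper_mill's own z axis and vertical above 0.3 rad).
It fails at once if the fingers press on the pepper mill with more than 40 N (contact force between the fingers and pepper_mill above 40 N).
It fails at once if a spice jar in the rack is moved more than 15 mm or tipped more than 0.3 rad (distance of any of jar_a, jar_b from where it was at the start of the episode above 0.015 m or angle between any of jar_a, jar_b's own z axis and vertical above 0.3 rad).
It fails at once if the yoghurt tub or the small tin is moved more than 15 mm or tipped more than 0.3 rad (distance of any of tub, small_tin from where it was at the start of the episode above 0.015 m or angle between any of tub, small_tin's own z axis and vertical above 0.3 rad).
It also fails if it takes over 64 s, if anything falls off the work surface, if the arm or the gripper's body presses on something with over 40 N, if the wrist force passes 120 N, or if a joint passes its speed limit or range.

## Working session

There is one attempt and no reset: what is moved stays moved. The work goes in short steps, Python scripts to look and compute and a shell command to move; the robot and the scene stay as the last step left them, time stands still between calls to the robot, and variables do not carry over. Pictures are saved under pics/ and viewed, at most 10 in all, crops included, and the job is handed in when it is done.

```bash
mkdir -p pics
cat > h.py <<'E'
import numpy as np,cv2
from bench import sensors,cams,job,r
def snap(n,f):
    s=cams.snapshot(n); np.savez('pics/'+f+'.npz',**{k:np.array(s[k]) for k in s}); cv2.imwrite('pics/'+f+'.png',s['frame'][:,:,::-1]); return s
def load(f): return dict(np.load('pics/'+f+'.npz'))
def ray(s,u,v,z):
    from scipy.spatial.transform import Rotation as R
    o=np.array(s['orientation']); M=o if o.shape==(3,3) else (R.from_euler('xyz',o).as_matrix() if o.size==3 else R.from_quat(o).as_matrix())
    d=M@np.linalg.inv(s['intrinsics'])@[u,v,1]; p=np.array(s['origin']); return p+d*(z-p[2])/d[2]
E
python3 - <<'E'
from h import *
a=snap('top','t0');b=snap('side','s0')
for s in(a,b):print(s['origin'],s['orientation'],s['intrinsics'])
print(sensors.get_obs(), r.tips_ahead)
E
```

```text
[ 0.3563282  -0.02832918  0.90198589] [-2.89482926  0.00318153 -1.69767991] [[377.65559378   0.         253.79386754]
 [  0.         377.65559378 190.87561908]
 [  0.           0.           1.        ]]
[ 0.16249518 -0.54795779  0.613098  ] [-2.27319684  0.00608238 -0.7027396 ] [[383.5454478    0.         253.16216954]
 [  0.         383.5454478  195.65397795]
 [  0.           0.           1.        ]]
{'time': 0.1, 'joint_positions': array([ 1.27739932e+00,  3.00399672e-01,  1.52152297e+00,  4.95286219e-06,
        1.32075800e+00, -6.66012892e-02]), 'joint_velocities': array([ 0.00109903, -0.00104237, -0.00184916,  0.00086987,  0.00030384,
        0.0007055 ]), 'joint_efforts': array([ 2.27288336e-03, -5.44374633e+01, -3.62376308e+01,  1.48072104e-05,
        3.02624707e-03,  6.33387708e-05]), 'eef_pos': array([0.12361363, 0.5357167 , 0.24778509]), 'orientation': array([-3.14050740e+00, -7.71946513e-05,  2.91479566e+00]), 'force': array([-0.22363687,  0.56354425,  0.25021516]), 'ft_torque': array([-0.00857664, -0.01496696,  0.01401504]), 'grip_force': 0.0, 'width': 0.08542709395977972} 0.017
```

View pics/t0.png

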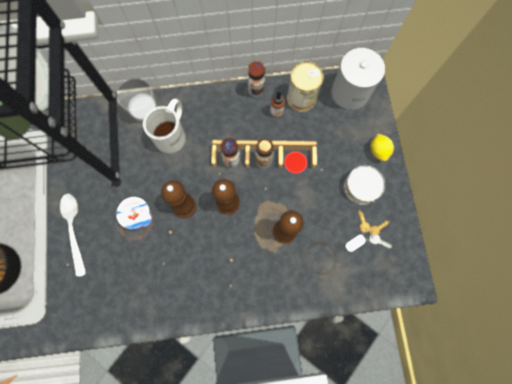

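View pics/s0.png

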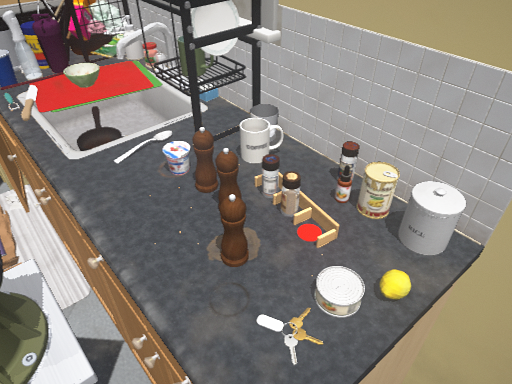

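The top view shows three candidate mills, with heads at about (174,189), (224,189) and (292,219). The red disc is at (296,162), in the bay on the right. The tub is at (134,213), and the tin at (364,185). Next I'll measure their positions.

Run:
```python
from h import *
t=load('t0');s=load('s0');np.set_printoptions(precision=4,suppress=True)
def red(f,s):
    h=cv2.cvtColor(f,cv2.COLOR_RGB2HSV).astype(int); m=(((h[...,0]<5)|(h[...,0]>175))&(h[...,1]>200)&(h[...,2]>180)).astype(np.uint8)
    n,l,st,c=cv2.connectedComponentsWithStats(m)
    for i in range(1,n):
        if st[i,4]>100: print('red',c[i],st[i,4],ray(s,*c[i],0))
red(t['frame'],t);red(s['frame'],s)
# knobs (bright in head) 
for nm,S,L in(('top',t,[(166,186),(219,188),(294,219)]),('side',s,[(202,131),(227,153),(233,198)])):
    for u,v in L:
        f=S['frame'][v-9:v+10,u-9:u+10].astype(int); g=f.min(2); m=(g>130)
        y,x=np.nonzero(m); 
        if len(x): print(nm,x.mean()+u-9,y.mean()+v-9,len(x),ray(S,x.mean()+u-9,y.mean()+v-9,.167))
h=cv2.cvtColor(t['frame'],cv2.COLOR_RGB2HSV).astype(int)
m=((h[...,0]>10)&(h[...,0]<25)&(h[...,1]>70)&(h[...,2]>150)).astype(np.uint8); m[:130]=0;m[170:]=0;m[:,:205]=0;m[:,325:]=0
print(cv2.minAreaRect(cv2.findNonZero(m[:150])))
for u,v in((215,142),(317,142),(315,164),(280,164)):print(ray(t,u,v,.04 if v<150 else .03))
for u,v in((134,213),):print('tub',ray(t,u,v,.071))
print('tin',ray(t,365,184,.04))
sc=lambda S,a,b,c,d:cv2.resize(S['frame'][b:d,a:c][:,:,::-1],None,fx=4,fy=4,interpolation=cv2.INTER_CUBIC)
cv2.imwrite('pics/c1.png',sc(t,200,130,390,275))
```

```text
red [295.0993 161.9645] 282 [ 0.6431 -0.1666  0.    ]
red [308.6258 231.9503] 302 [ 0.6406 -0.1684  0.    ]
top 169.7027027027027 187.86486486486487 37 [0.568  0.1176 0.167 ]
top 222.16216216216216 187.0810810810811 37 [0.5562 0.0127 0.167 ]
top 292.7894736842105 219.8421052631579 38 [ 0.4722 -0.1181  0.167 ]
side 201.72727272727272 128.77272727272728 22 [0.5644 0.1115 0.167 ]
side 225.55555555555554 150.1851851851852 27 [0.5525 0.0062 0.167 ]
side 231.74285714285713 196.85714285714286 35 [ 0.4698 -0.1215  0.167 ]
((264.0, 144.5), (9.0, 104.0), 90.0)
[0.7058 0.025  0.04  ]
[ 0.6741 -0.221   0.04  ]
[ 0.6223 -0.209   0.03  ]
[ 0.6331 -0.1249  0.03  ]
tub [0.5478 0.2202 0.071 ]
tin [ 0.5552 -0.3158  0.04  ]
```

View pics/c1.png

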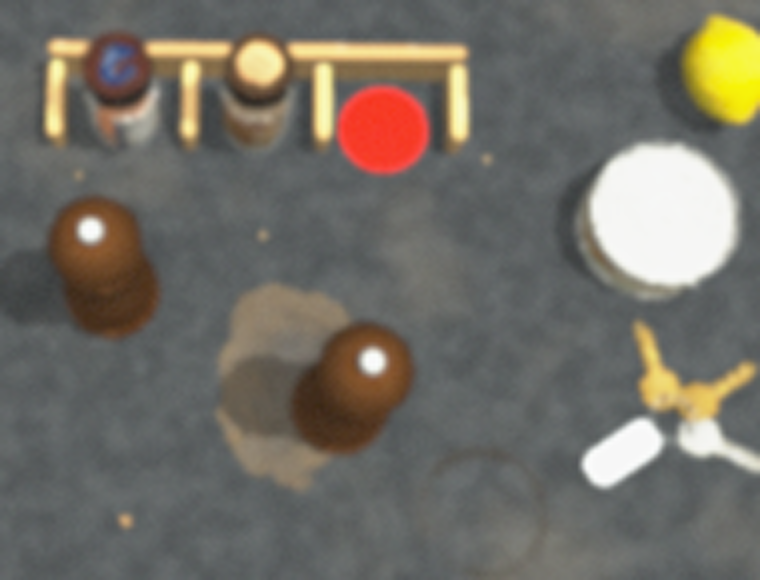

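Choice: of the three mills, the one at (292,219) is about 0.487 m from the base, against 0.556 and 0.58 m for the others. So the right one is the mill standing on the brown stain. The crop shows the disc in the rack's right bay with jars in the other two. The plan is to push with a 45° tilted tool, using the half-open fingers as a two-point cradle.

```bash
cat >> h.py <<'E'
from scipy.spatial.transform import Rotation as R
PSI=-0.128
H=np.array([np.cos(PSI),np.sin(PSI),0]);L=np.array([-H[1],H[0],0]);D=np.array([0,0,-1.])
DISC=np.array([.642,-.1675,0]); MILL=np.array([.471,-.1195,0])
def pose(): 
    o=sensors.get_obs(); return np.array(o['eef_pos']),R.from_euler('xyz',o['orientation']),o
def Rt(th):
    z=np.cos(th)*D+np.sin(th)*H; x=-np.cos(th)*H+np.sin(th)*D
    return R.from_matrix(np.column_stack([x,np.cross(z,x),z]))
def rows(p,Rg=None):
    p0,R0,_=pose(); print('shift',np.round(R0.inv().apply(np.array(p)-p0)*1000,1),'rot',np.round((R0.inv()*(Rg or R0)).as_rotvec(),3))
def rack(p): d=np.array(p)-DISC; return np.round([d@H*1000,d@L*1000,d[2]*1000],1)
E
python3 - <<'E'
from h import *
rows([.33,.30,.25])
E
```

```text
shift [-254.1 -183.3   -2. ] rot [0. 0. 0.]
```

```bash
python3 -m creep '[[[0,-254,-183,-2,0,0,0],[0,-254,-183,-2,0,0,0],[0,-254,-183,-2,0,0,0],[0,-254,-183,-2,0,0,0],[0,-254,-183,-2,0,0,0]]]' 20
python3 -m creep '[[[-0.2,-100,-73,-1,0,0,0],[-0.2,-100,-73,-1,0,0,0],[-0.2,-100,-73,-1,0,0,0]]]'
python3 - <<'E'
from h import *
rows([.32,-.10,.22],Rt(np.pi/4))
E
```

```text
time: 0.6
eef_pos: [0.2892, 0.3462, 0.2498]
orientation: [-3.141, -0.0, 2.915]
force: [1.3, 0.5, -0.6]
width: 0.0429
grip_force: 0.0
time: 0.9
eef_pos: [0.3711, 0.2516, 0.2508]
orientation: [-3.141, 0.0, 2.912]
force: [-0.1, 0.6, -0.2]
width: 0.0341
grip_force: 0.0
shift [ -30.1 -354.    30.9] rot [-0.04  -0.785 -0.096]
```

```bash
python3 -m creep '[[[-0.2,-15,-220,0,0,-0.4,-0.05],[-0.2,-15,-220,0,0,-0.4,-0.05],[-0.2,-15,-220,0,0,-0.4,-0.05],[-0.2,-15,-220,0,0,-0.4,-0.05],[-0.2,-15,-220,0,0,-0.4,-0.05]]]'
python3 - <<'E'
from h import *
rows([.32,-.10,.20],Rt(np.pi/4))
E
```

```text
time: 1.4
eef_pos: [0.3334, 0.0347, 0.2508]
orientation: [-3.131, 0.401, 2.967]
force: [0.5, 0.0, 0.6]
width: 0.0342
grip_force: 0.0
shift [  10.5 -134.4   52.2] rot [-0.037 -0.384 -0.036]
```

```bash
python3 -m creep '[[[-0.2,10,-134,52,-0.037,-0.384,-0.036],[-0.2,10,-134,52,-0.037,-0.384,-0.036],[-0.2,10,-134,52,-0.037,-0.384,-0.036],[-0.2,10,-134,52,-0.037,-0.384,-0.036],[-0.2,10,-134,52,-0.037,-0.384,-0.036]]]'
python3 - <<'E'
from h import *
snap('wrist','w1'); s=load('w1'); print(s['origin'],pose()[2]['joint_positions'])
# target: tip centre 75 mm behind mill axis, tip z .06 
tip=MILL-75*.001*H+[0,0,.018]; Rg=Rt(np.pi/4); zt=Rg.as_matrix()[:,2]
print(tip); rows(tip-.017*zt,Rg)
E
```

```text
time: 1.9
eef_pos: [0.3275, -0.0738, 0.2079]
orientation: [3.114, 0.732, 3.009]
force: [0.3, 0.8, -0.7]
width: 0.0343
grip_force: 0.0
[ 0.18108825 -0.05727626  0.24536902] [-0.5352094  -0.53160563  2.4995823   0.5671175   0.56307036 -2.37916074]
[ 0.39661356 -0.10992619  0.018     ]
shift [ 73.  -29.2 171.8] rot [ 0.023 -0.051  0.002]
```

View pics/w1.png

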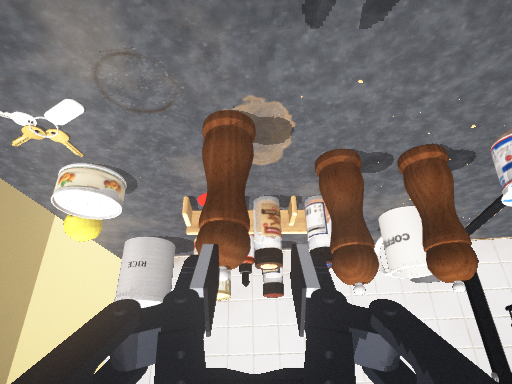

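The wrist view shows the right mill ahead at (228,165) with the red disc behind it at (202,198). The other two mills are off to the right. The arm is folded tightly here, so I'll move forward and down.

```bash
python3 -m creep '[[[-0.2,73,-29,172,0.02,-0.05,0],[-0.2,73,-29,172,0.02,-0.05,0],[-0.2,73,-29,172,0.02,-0.05,0]]]'
python3 - <<'E'
from h import *
print(pose()[2]['joint_positions'])
tip=MILL-75*.001*H+[0,0,.018]; Rg=Rt(np.pi/4); zt=Rg.as_matrix()[:,2]
rows(tip-.017*zt,Rg)
E
```

```text
time: 2.25
eef_pos: [0.3681, -0.0577, 0.1349]
orientation: [-3.125, 0.742, 3.0]
force: [-0.3, 0.8, 0.2]
width: 0.0342
grip_force: 0.0
[-0.31606254 -0.20190816  2.51945164  0.85761656  0.13362514 -2.55294679]
shift [ 53.4 -46.3  94. ] rot [-0.026 -0.044 -0.009]
```

Joints 3, 5 and 6 are near their limits at 45° tilt. I'll use about 32° tilt and a more radial heading.

```bash
cat >> h.py <<'E'
def Rt2(th,psi):
    return R.from_euler('z',psi-PSI)*Rt(th)
def go(tip,th=np.radians(32),psi=-.22):
    Rg=Rt2(th,psi); rows(np.array(tip)-.017*Rg.as_matrix()[:,2],Rg)
E
python3 - <<'E'
from h import *
go(MILL-.09*H+[0,0,.15])
E
```

```text
shift [-28.5 -47.4 -13.1] rot [0.031 0.184 0.061]
```

```bash
python3 -m creep '[[[-0.2,-28,-47,-13,0.03,0.184,0.06],[-0.2,-28,-47,-13,0.03,0.184,0.06],[-0.2,-28,-47,-13,0.03,0.184,0.06],[-0.2,-28,-47,-13,0.03,0.184,0.06],[-0.2,-28,-47,-13,0.03,0.184,0.06]]]'
python3 - <<'E'
from h import *
print(pose()[2]['joint_positions'])
go(MILL-.085*H+[0,0,.018])
E
```

```text
time: 2.75
eef_pos: [0.3727, -0.1053, 0.1652]
orientation: [3.14, 0.562, 2.925]
force: [0.4, 0.3, -0.2]
width: 0.0342
grip_force: 0.0
[-0.44128686 -0.21227159  2.35862213  0.27409354  0.46043183 -2.00865412]
shift [ 66.1  -0.5 115.3] rot [0.003 0.003 0.003]
```

```bash
python3 -m creep '[[[-0.2,33,0,58,0,0,0],[-0.2,33,0,58,0,0,0],[-0.2,60,0,104,0,0,0],[-0.2,60,0,104,0,0,0],[-0.2,60,0,104,0,0,0]]]'
python3 - <<'E'
from h import *
print(pose()[2]['joint_positions'])
go(MILL-.085*H+[0,0,.018]); snap('side','s1');snap('top','t1')
s=load('s1')
cv2.imwrite('pics/c2.png',cv2.resize(s['frame'][150:300,120:320][:,:,::-1],None,fx=4,fy=4,interpolation=cv2.INTER_CUBIC))
E
```

```text
time: 3.25
eef_pos: [0.3797, -0.0998, 0.0564]
orientation: [-3.134, 0.539, 2.92]
force: [0.0, 0.2, 0.1]
width: 0.0343
grip_force: 0.0
[-0.39871504  0.11992944  2.41277934  0.83488112  0.11180647 -2.55494416]
shift [12.5 -6.9 20.6] rot [-0.009 -0.019 -0.001]
```

View pics/c2.png

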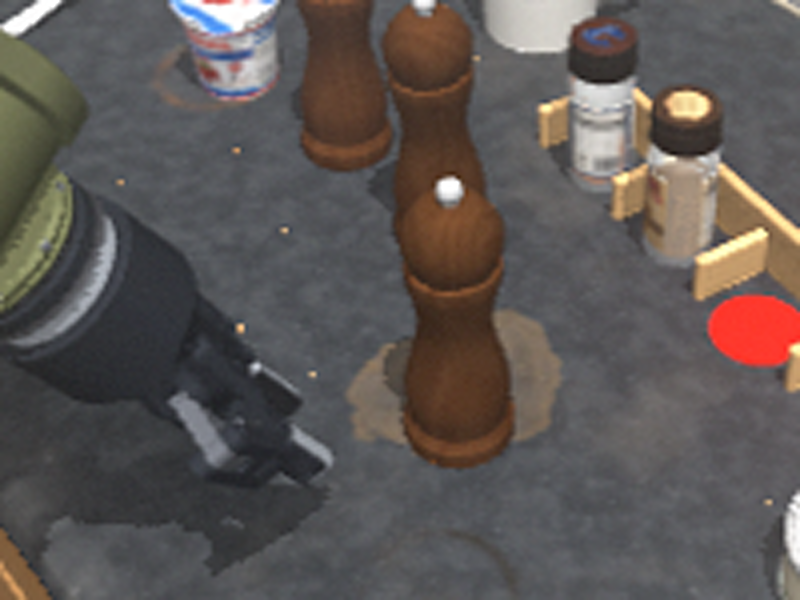

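The mill stands well ahead of the fingertips. The wrist is near singular, so I'll align the heading with the arm plane (about -0.36), which unwinds joints 4 and 6.

Run:
```python
from h import *
h=np.array([np.cos(-.36),np.sin(-.36),0]); go(MILL-.085*h+[0,0,.035],np.radians(29),-.36)
```

```text
shift [ 4.5 14.2  7.2] rot [0.061 0.038 0.125]
```

```bash
python3 -m creep '[[[-0.2,4,14,7,0.061,0.038,0.125],[-0.2,4,14,7,0.061,0.038,0.125],[-0.2,4,14,7,0.061,0.038,0.125],[-0.2,4,14,7,0.061,0.038,0.125],[-0.2,4,14,7,0.061,0.038,0.125]]]'
python3 - <<'E'
from h import *
print(pose()[2]['joint_positions'])
h=np.array([np.cos(-.36),np.sin(-.36),0]); go(MILL-.06*h+[0,0,.018],np.radians(29),-.36)
t=load('t1')
u,v=[222,187]; print(rack(ray(t,284,234,.01)))
E
```

```text
time: 3.85
eef_pos: [0.3824, -0.0893, 0.0516]
orientation: [-3.139, 0.504, 2.807]
force: [0.0, -0.2, -0.7]
width: 0.0341
grip_force: 0.0
[-0.3161005   0.1382963   2.3936172  -0.10632151  0.10605186 -1.4485529 ]
shift [-13.1   2.3  28.7] rot [ 0.01  -0.002  0.022]
[-181.7   33.    10. ]
```

```bash
python3 -m creep '[[[-0.2,-13,2,29,0,0,0.02],[-0.2,-13,2,29,0,0,0.02],[-0.2,-13,2,29,0,0,0.02],[-0.2,-13,2,29,0,0,0.02]]]'
python3 - <<'E'
from h import *
p,Q,o=pose();print(o['joint_positions'],(p+Q.apply([0,0,.017])))
def save(n):
    s=snap('side',n); cv2.imwrite('pics/'+n+'c.png',cv2.resize(s['frame'][170:290,150:330][:,:,::-1],None,fx=4,fy=4,interpolation=cv2.INTER_CUBIC))
save('s2')
h=np.array([np.cos(-.36),np.sin(-.36),0]); go(MILL-.035*h+[0,0,.018],np.radians(29),-.36)
E
```

```text
time: 4.25
eef_pos: [0.4065, -0.0957, 0.0323]
orientation: [3.131, 0.503, 2.782]
force: [-0.1, 0.1, -0.0]
width: 0.034
grip_force: 0.0
[-0.3121311   0.24593257  2.33535478 -0.21639309  0.05869558 -1.31287522] [ 0.4142283  -0.09844432  0.01736093]
shift [-22.6   0.3  11.8] rot [ 0.011 -0.003 -0.   ]
```

View pics/s2c.png

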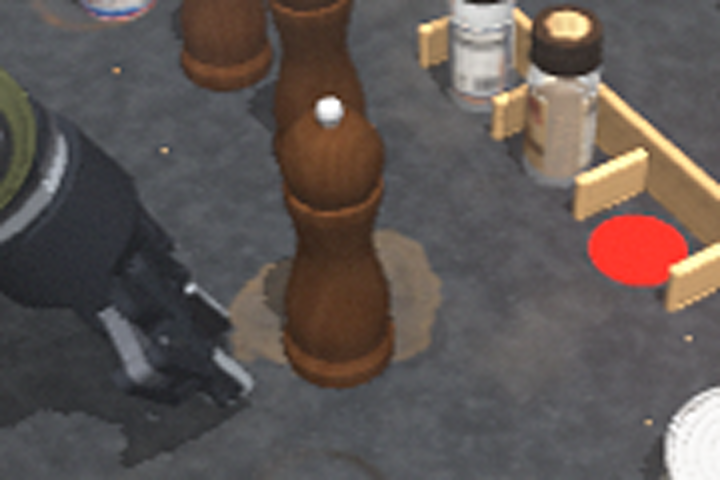

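```bash
python3 -m creep '[[[-0.2,-4,0,2,0,0,0],[-0.2,-9,0,5,0,0,0],[-0.2,-13,0,7,0,0,0],[-0.2,-17,0,9,0,0,0],[-0.2,-17,0,9,0,0,0]]]'
python3 -m creep '[[[-0.2,-3,0,1.5,0,0,0],[-0.2,-5,0,3,0,0,0],[-0.2,-7,0,4,0,0,0],[-0.2,-9,0,5,0,0,0],[-0.2,-9,0,5,0,0,0]]]'
python3 - <<'E'
from h import *
p,Q,o=pose();tip=p+Q.apply([0,0,.017]);print(o['joint_positions'],tip)
a=snap('top','t2');b=snap('side','s3')
cv2.imwrite('pics/s3c.png',cv2.resize(b['frame'][150:270,150:330][:,:,::-1],None,fx=4,fy=4,interpolation=cv2.INTER_CUBIC))
for S,(u0,v0) in((a,(293,220)),(b,(232,197))):
    f=S['frame'][v0-10:v0+11,u0-10:u0+11].min(2)>130; y,x=np.nonzero(f); print(len(x),ray(S,x.mean()+u0-10,y.mean()+v0-10,.167))
E
```

```text
time: 4.8
eef_pos: [0.4253, -0.1026, 0.0318]
orientation: [3.13, 0.502, 2.779]
force: [0.1, 0.3, -0.3]
width: 0.0339
grip_force: 0.0
time: 5.3
eef_pos: [0.4346, -0.1061, 0.0316]
orientation: [3.13, 0.502, 2.78]
force: [0.3, 1.4, -0.3]
width: 0.0342
grip_force: 0.1
[-0.31583343  0.29542716  2.26121509 -0.12699616  0.08376608 -1.40369348] [ 0.44234549 -0.10877057  0.01673908]
38 [ 0.47361836 -0.1188724   0.167     ]
36 [ 0.47114976 -0.12282391  0.167     ]
```

View pics/s3c.png

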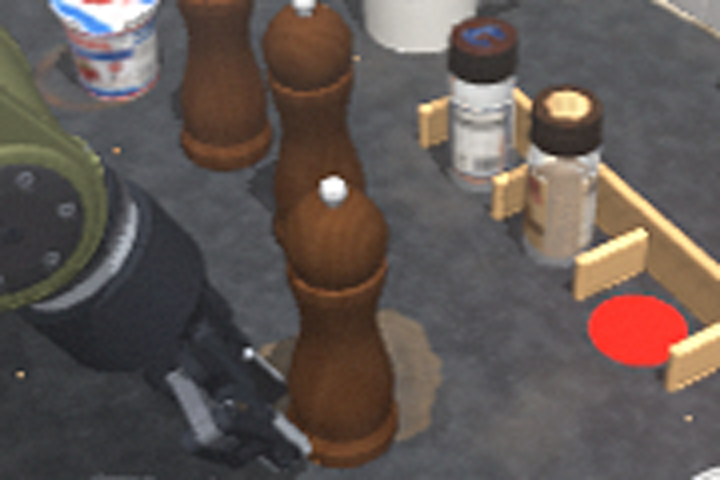

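Contact is made low on the foot, and the mill has slid about 2 mm upright. The straight line to the point in front of the bay matches the tool heading, so I'll push on.

```bash
C='python3 -m creep'
python3 -m creep '[[[-0.2,-3.5,0,1.9,0,0,0],[-0.2,-7,0,3.8,0,0,0],[-0.2,-10.5,0,5.7,0,0,0],[-0.2,-14,0,7.6,0,0,0],[-0.2,-17.5,0,9.5,0,0,0]]]'
python3 -m creep '[[[-0.2,-3.5,0,1.9,0,0,0],[-0.2,-7,0,3.8,0,0,0],[-0.2,-10.5,0,5.7,0,0,0],[-0.2,-14,0,7.6,0,0,0],[-0.2,-17.5,0,9.5,0,0,0]]]'
cat >> h.py <<'E'
def state(n):
    p,Q,o=pose();tip=p+Q.apply([0,0,.017]);h=Q.as_matrix()[:,2]*[1,1,0];h/=np.linalg.norm(h)
    g=tip+.0325*h; print('joints',np.round(o['joint_positions'],2),'tipz',tip[2],'yaw',np.arctan2(h[1],h[0]),'cradle mill rack',rack(g))
    a=snap('top',n+'t');b=snap('side',n+'s')
    from bench import cams
    for S in(a,b):
        Rm=R.from_euler('xyz',S['orientation']).as_matrix();q=S['intrinsics']@(Rm.T@(g*[1,1,0]+[0,0,.167]-S['origin']));u0,v0=(q[:2]/q[2]).round().astype(int)
        f=S['frame'][v0-9:v0+10,u0-9:u0+10].min(2)>130; y,x=np.nonzero(f); print('knob',len(x),rack(ray(S,x.mean()+u0-9,y.mean()+v0-9,.167)))
E
python3 -c "
from h import *
state('p1')"
```

```text
time: 5.9
eef_pos: [0.4534, -0.1131, 0.0317]
orientation: [3.13, 0.502, 2.779]
force: [-1.7, 0.1, 0.3]
width: 0.0344
grip_force: 0.5
time: 6.4
eef_pos: [0.4721, -0.12, 0.0318]
orientation: [3.13, 0.502, 2.779]
force: [-0.8, -0.4, -0.6]
width: 0.0343
grip_force: 0.4
joints [-0.32  0.36  2.16 -0.07  0.12 -1.46] tipz 0.01692000451956994 yaw -0.33789307669208485 cradle mill rack [-134.8   16.9   16.9]
knob 39 [-138.5   14.3  167. ]
knob 33 [-139.1    9.8  167. ]
```

```bash
python3 -m creep '[[[-0.2,-3.5,0.1,1.9,0,0,0],[-0.2,-7,0.3,3.8,0,0,0],[-0.2,-10.5,0.4,5.7,0,0,0],[-0.2,-14,0.6,7.6,0,0,0],[-0.2,-17.5,0.8,9.5,0,0,0]]]'
python3 -m creep '[[[-0.2,-3.5,0.1,1.9,0,0,0],[-0.2,-7,0.3,3.8,0,0,0],[-0.2,-10.5,0.4,5.7,0,0,0],[-0.2,-14,0.6,7.6,0,0,0],[-0.2,-17.5,0.8,9.5,0,0,0]]]'
python3 -c "
from h import *
state('p2')"
```

```text
time: 7.0
eef_pos: [0.4911, -0.1262, 0.0319]
orientation: [3.13, 0.502, 2.779]
force: [-1.1, -0.1, 0.2]
width: 0.034
grip_force: 0.5
time: 7.5
eef_pos: [0.51, -0.1324, 0.032]
orientation: [3.13, 0.502, 2.779]
force: [-1.6, 1.0, -1.3]
width: 0.034
grip_force: 0.5
joints [-0.32  0.42  2.06 -0.05  0.16 -1.48] tipz 0.017113133602646304 yaw -0.33788381923521726 cradle mill rack [-95.6   9.5  17.1]
knob 37 [-99.6   6.9 167. ]
knob 183 [-95.5  18.2 167. ]
```

```bash
cat >> h.py <<'E'
def tgt(x,y,psi,th=.502,tz=.017):
    h=np.array([np.cos(psi),np.sin(psi),0]); c=DISC+x/1e3*H+y/1e3*L
    go(c-.0325*h+[0,0,tz],th,psi)
E
python3 -c "
from h import *
tgt(-76,6.5,-.29)"
```

```text
shift [-17.1  -0.4   9.7] rot [-0.023  0.001 -0.063]
```

```bash
python3 -m creep '[[[-0.2,-3.4,0,1.9,-0.005,0,-0.009],[-0.2,-6.8,-0.1,3.8,-0.01,0,-0.018],[-0.2,-10.2,-0.2,5.7,-0.015,0,-0.027],[-0.2,-13.7,-0.3,7.6,-0.02,0,-0.036],[-0.2,-17.1,-0.4,9.5,-0.023,0,-0.045]]]'
python3 -c "
from h import *
state('p3')
tgt(-57,4,-.24)"
```

```text
time: 8.1
eef_pos: [0.528, -0.1396, 0.0319]
orientation: [3.132, 0.502, 2.831]
force: [-1.8, -0.4, 0.9]
width: 0.0342
grip_force: 0.6
joints [-0.33  0.45  2.01  0.12  0.19 -1.71] tipz 0.01704487946850708 yaw -0.2897147385567749 cradle mill rack [-76.5   6.6  17. ]
knob 37 [-80.4   4.  167. ]
knob 111 [-75.7  15.3 167. ]
shift [-17.   -1.    9.5] rot [-0.024  0.001 -0.062]
```

```bash
python3 -m creep '[[[-0.2,-3.4,-0.1,1.9,-0.005,0,-0.009],[-0.2,-6.8,-0.3,3.8,-0.01,0,-0.018],[-0.2,-10.2,-0.5,5.7,-0.015,0,-0.027],[-0.2,-13.7,-0.7,7.6,-0.02,0,-0.036],[-0.2,-17.1,-1,9.4,-0.024,0,-0.045]]]'
python3 - <<'E'
from h import *
state('p4')
tgt(-38,3,-.20)
a=load('p4t');b=load('p4s')
A=cv2.resize(a['frame'][125:235,235:345],(400,400),interpolation=cv2.INTER_CUBIC);B=cv2.resize(b['frame'][150:280,210:340],(400,400),interpolation=cv2.INTER_CUBIC)
cv2.imwrite('pics/p4.png',np.hstack([A,B])[:,:,::-1])
E
```

```text
time: 8.7
eef_pos: [0.5462, -0.1463, 0.0318]
orientation: [3.132, 0.503, 2.882]
force: [-1.6, -0.6, 0.7]
width: 0.034
grip_force: 0.6
joints [-0.35  0.48  1.96  0.25  0.21 -1.89] tipz 0.016952337551213656 yaw -0.2400454690821919 cradle mill rack [-57.3   4.2  17. ]
knob 37 [-60.9   1.2 167. ]
knob 81 [-54.4   8.1 167. ]
shift [-16.7  -0.3   9.3] rot [-0.019  0.001 -0.052]
```

View pics/p4.png

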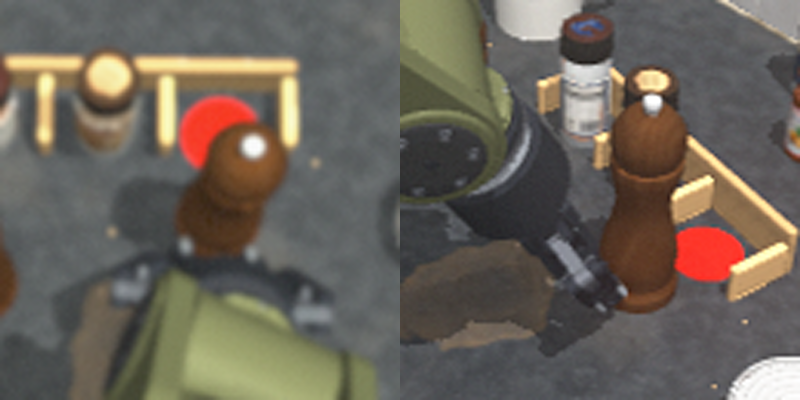

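The mill is upright and in line with the red-disc bay. Its foot is just before the mouth, and both fingers are behind it.

```bash
python3 -m creep '[[[-0.2,-3.4,0,1.9,-0.004,0,-0.007],[-0.2,-6.8,-0.1,3.7,-0.008,0,-0.014],[-0.2,-10.2,-0.2,5.6,-0.012,0,-0.021],[-0.2,-13.5,-0.2,7.4,-0.016,0,-0.028],[-0.2,-16.8,-0.3,9.3,-0.019,0,-0.036]]]'
python3 - <<'E'
from h import *
print(rack(ray(load('p4s'),292.2,183.5,.167)))
state('p5')
tgt(-19,3,-.18)
E
```

```text
time: 9.3
eef_pos: [0.565, -0.1516, 0.0318]
orientation: [3.133, 0.503, 2.924]
force: [-0.8, -0.1, 0.0]
width: 0.0343
grip_force: 0.5
[-62.7  -5.3 167. ]
joints [-0.35  0.51  1.9   0.31  0.24 -1.99] tipz 0.016937403951631264 yaw -0.20028808833957762 cradle mill rack [-37.8   3.   16.9]
knob 35 [-4.16e+01 -1.00e-01  1.67e+02]
knob 62 [-44.7   4.  167. ]
shift [-16.3   0.8   9. ] rot [-0.01   0.002 -0.033]
```

```bash
python3 -m creep '[[[-0.2,-3.3,0.5,1.8,-0.002,0,-0.004],[-0.2,-6.6,1,3.6,-0.004,0,-0.008],[-0.2,-9.9,1.5,5.4,-0.006,0,-0.012],[-0.2,-13.2,2,7.2,-0.008,0,-0.015],[-0.2,-16.4,2.4,9,-0.01,0,-0.018]]]'
python3 - <<'E'
from h import *
state('p6')
tgt(0,5,-.18)
E
```

```text
time: 9.9
eef_pos: [0.5838, -0.1531, 0.0319]
orientation: [3.133, 0.503, 2.944]
force: [-1.2, 0.3, 0.5]
width: 0.0342
grip_force: 0.5
joints [-0.35  0.54  1.85  0.31  0.27 -2.  ] tipz 0.01697862982205213 yaw -0.17971853258510842 cradle mill rack [-18.9   4.7  17. ]
knob 43 [-20.3   1.4 167. ]
knob 29 [-23.8  -2.4 167. ]
shift [-16.4   1.5   9.1] rot [ 0.     0.002 -0.015]
```

```bash
python3 -m creep '[[[-0.2,-3,0.1,1.6,0,0,0],[-0.2,-6,0.3,3.2,0,0,0],[-0.2,-9,0.5,4.9,0,0,0],[-0.2,-12,0.6,6.5,0,0,0],[-0.2,-15,0.8,8.1,0,0,0]]]'
python3 -m creep '[[[-0.2,-1,0,0.5,0,0,0],[-0.2,-2,0.1,1.1,0,0,0],[-0.2,-2.6,0.1,1.4,0,0,0],[-0.2,-2.6,0.1,1.4,0,0,0]]]'
python3 - <<'E'
from h import *
state('p7')
E
```

```text
time: 10.5
eef_pos: [0.6006, -0.1557, 0.032]
orientation: [3.133, 0.503, 2.944]
force: [-0.1, -0.3, -0.5]
width: 0.0339
grip_force: 0.4
time: 10.9
eef_pos: [0.6033, -0.1561, 0.0321]
orientation: [3.133, 0.503, 2.944]
force: [-0.1, -0.8, -1.0]
width: 0.034
grip_force: 0.3
joints [-0.34  0.57  1.8   0.27  0.29 -1.96] tipz 0.017175224562450974 yaw -0.18010351932539953 cradle mill rack [ 0.8  4.3 17.2]
knob 35 [ -2.4   1.  167. ]
knob 31 [ -5.4  -3.7 167. ]
```

Mill at about x = -3.5 mm; I'll advance in 1 mm steps until the board pushes back.

```bash
python3 -m creep '[[[-0.2,-0.8,0,0.4,0,0,0],[-0.2,-1.7,0.1,0.9,0,0,0],[-0.2,-1.7,0.1,0.9,0,0,0]]]'
python3 -m creep '[[[-0.2,-0.9,0,0.5,0,0,0],[-0.2,-0.9,0,0.5,0,0,0]]]'
python3 -m creep '[[[-0.2,-0.9,0,0.5,0,0,0],[-0.2,-0.9,0,0.5,0,0,0]]]'
```

```text
time: 11.3
eef_pos: [0.6053, -0.1564, 0.0321]
orientation: [3.133, 0.503, 2.944]
force: [-0.5, 0.3, -0.3]
width: 0.0338
grip_force: 0.4
time: 11.5
eef_pos: [0.6063, -0.1566, 0.0321]
orientation: [3.133, 0.503, 2.944]
force: [-0.1, 1.4, -0.6]
width: 0.0342
grip_force: 0.4
time: 11.7
eef_pos: [0.6073, -0.1568, 0.0321]
orientation: [3.133, 0.503, 2.944]
force: [-1.5, -1.0, -0.4]
width: 0.0343
grip_force: 0.4
```

```bash
python3 -m creep '[[[-0.2,-0.9,0,0.5,0,0,0],[-0.2,-0.9,0,0.5,0,0,0]]]'
python3 -m creep '[[[-0.2,-0.9,0,0.5,0,0,0],[-0.2,-0.9,0,0.5,0,0,0]]]'
python3 -c "
from h import *
state('p8')"
```

```text
time: 11.9
eef_pos: [0.6083, -0.157, 0.0321]
orientation: [3.133, 0.503, 2.944]
force: [-0.7, 0.3, -0.2]
width: 0.0343
grip_force: 0.4
time: 12.1
eef_pos: [0.6093, -0.1572, 0.0321]
orientation: [3.133, 0.503, 2.944]
force: [-0.3, -0.2, -0.4]
width: 0.0343
grip_force: 0.4
joints [-0.34  0.58  1.78  0.26  0.3  -1.95] tipz 0.017225337809539616 yaw -0.1802032677921468 cradle mill rack [ 6.9  3.9 17.2]
knob 36 [  3.8   0.7 167. ]
knob 32 [  0.3  -3.4 167. ]
```

```bash
for i in 1; do python3 -m creep '[[[-0.2,-0.9,0,0.5,0,0,0],[-0.2,-0.9,0,0.5,0,0,0]]]'; done
python3 -m creep '[[[-0.2,-0.9,0,0.5,0,0,0],[-0.2,-0.9,0,0.5,0,0,0]]]'
```

```text
time: 12.4
eef_pos: [0.6101, -0.1573, 0.032]
orientation: [3.133, 0.503, 2.944]
force: [-3.4, 0.6, 0.5]
width: 0.0341
grip_force: 1.4
time: 12.6
eef_pos: [0.6106, -0.1574, 0.0317]
orientation: [3.133, 0.501, 2.944]
force: [-9.5, 1.8, 3.1]
width: 0.0343
grip_force: 4.9
```

The push force has risen to 9.5 N, so the mill is against the board. I'll back straight off.

```bash
python3 -m creep '[[[-0.2,4,0,-2.2,0,0,0],[-0.2,12,0,-6.6,0,0,0],[-0.2,26,0,-14,0,0,0],[-0.2,44,0,-24,0,0,0],[-0.2,60,0,-33,0,0,0]]]'
python3 -m creep '[[[-0.2,20,0,-11,0,0,0],[-0.2,20,0,-11,0,0,0],[-0.2,20,0,-11,0,0,0]]]'
python3 - <<'E'
from h import *
a=snap('top','f');b=snap('side','g')
for S,(u0,v0) in((b,(305,172)),(a,(300,157))):
    f=S['frame'][v0-16:v0+17,u0-16:u0+17].min(2)>150; n,l,st,c=cv2.connectedComponentsWithStats(f.astype(np.uint8))
    for i in range(1,n): 
        if st[i,4]>10: print(st[i,4],rack(ray(S,c[i][0]+u0-16,c[i][1]+v0-16,.167)))
A=cv2.resize(a['frame'][110:250,100:400],(800,373),interpolation=cv2.INTER_CUBIC)
B=cv2.resize(b['frame'][120:320,150:370],(240,220),interpolation=cv2.INTER_CUBIC);B=np.pad(B,((0,0),(0,560),(0,0)))
cv2.imwrite('pics/fin.png',np.vstack([A,B])[:,:,::-1])
t=load('t0');print([ (np.abs(t['frame'][y0:y1,x0:x1].astype(int)-a['frame'][y0:y1,x0:x1])>30).mean() for x0,y0,x1,y1 in((110,190,155,240),(340,160,390,210),(215,130,278,170))],pose()[2]['joint_positions'])
E
```

```text
time: 13.1
eef_pos: [0.5428, -0.1441, 0.0321]
orientation: [3.133, 0.503, 2.944]
force: [0.5, -0.6, -0.2]
width: 0.0342
grip_force: 0.0
time: 13.4
eef_pos: [0.5218, -0.1401, 0.0325]
orientation: [3.133, 0.504, 2.944]
force: [-0.2, -0.2, 0.5]
width: 0.0341
grip_force: 0.0
27 [  1.   -2.9 167. ]
40 [-47.6  13.8 167. ]
58 [-40.3 -20.1 167. ]
[np.float64(0.0), np.float64(0.0), np.float64(0.0)] [-0.36802685  0.43785715  2.02321376  0.45971013  0.20425151 -2.17167521]
```

View pics/fin.png

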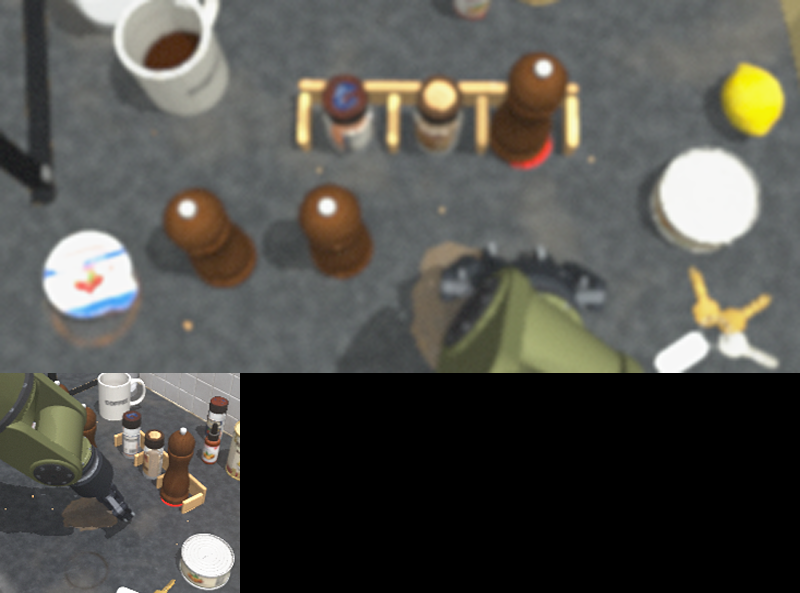

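The mill stands upright in the red-disc bay (knob at (543,68) in the picture) against the back board. The jars, tub and tin are unchanged to the pixel, and the gripper is clear.

```bash
python3 -c "
from h import *
print(job.finish_job())"
```

```text
the job is handed in; nothing more can be done
None
```

The pepper mill now stands upright against the back board in the red-disc bay, the jars, tub and tin are where they started, and the job is handed in; no verdict was returned.

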